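Fit the carton stop and set it five clicks

ROBOT

A 7-joint arm with a two-finger parallel gripper is mounted at the origin on the work surface. World frame = base frame: x ahead of the robot, y to its left, z up, the work surface at z = 0. Lengths are in m, angles in rad, forces in N, time in s.
With the tool pointing down it reaches from about 0.35 to 0.9 m from the base axis. Payload 7.2 kg.
Tool frame: the origin (TCP) lies at the very end of the fingers, on their centre line; the grasp point (between the pads) lies 19 mm behind it; z points along the fingers, y is the line along which they close (so a half turn about z gives the same grasp; the last joint's range is limited). The gripper opens to 85 mm and grips with 20 to 120 N. Pads are 22 mm wide; open, the fingers measure 114 mm over their backs; the gripper's body (76 mm by 85 mm) begins 54 mm behind the grasp point. The pads swing forward as they close: fully open they stand 13 mm farther back than shut.
Start: joints at [-0.068, 0.411, -0.013, 1.596, 0.006, 1.134, -0.082], TCP at [0.625, -0, 0.231] pointing down, gripper open.
Joint ranges: [-2.95, 2.95], [-0.29, 1.99], [-1.47, 1.44], [0.14, 2.54], [-1.03, 4.17], [0.13, 1.85], [-2.86, 2.86]. Speed limits (rad/s): [2.39, 2.39, 3.01, 3.01, 3.14, 3.14, 3.14].

INTERFACE

Orientations are given as a unit quaternion [x, y, z, w].
In Python, from plant import env gives the robot as it stands.
- The arm moves only by the shell command python3 -m crank 'ROWS' [OPENING]. ROWS is JSON, a list of rows, each an object with "travel": the shift along the tool's x, y, z in units of 0.25 m (1.0 is 0.25 m), a list of three; "rotation": the turn, a rotation vector about the tool's x, y, z in units of pi rad (1.0 is pi rad), a list of three. In form: [{"travel": [x, y, z], "rotation": [rx, ry, rz]}, ...]. A call has exactly 10 rows; each row shifts and turns the commanded pose from where the row before left it, along the tool's axes as they then stand; what a row does not reach is not made up. A row lasts 1/10 s, in which the tool goes at most 50 mm and 8.59 degrees, less where a joint would pass 70% of its speed; a pose out of reach is approached as far as the arm can. A call with a number of a shift or a turn outside -1 to 1 is refused whole. A call with a gripper value outside its range is refused whole. OPENING is the closure, from -1 (fully open) to 1 (shut), set as the call begins (- or left out, the last holds). The fingers move at their own pace and stop on an object; the grip force is fixed at half the most. Time passes only in rows, so rows that do not move let the fingers close, or fill a call up. It gives the time, the measured TCP pose, the force, the opening and the grip force at its end, in the units of the state.
- env.read_state(): the state, without advancing time (a new reading comes with each control period).
- env.get_image(name): name is "scene" or "side" or "wrist"; returns a dict with "image" (420x560x3 uint8, red, green, blue), "vfov" (degrees; the focal length in pixels is half the picture's height over the tangent of half this angle, whatever the lens; pixels are square), "cx", "cy" (the principal point, pixels), "k1" (the pictures are not rectified: a ray, as slopes to the right and down, at radius r is drawn at 1 + k1 r^2 times it, then the intrinsics apply), "xyz" and "rotation" of the camera in the world. Camera axes: x right, y down, z forward; pixel columns grow to the right and rows downward; lengths in m; the calibration is good to about 2 mm. A picture is of the moment at which its call begins. There is no depth.
- env.job_done(): hands the job in; it is judged then, once.
The state is a dict: "time_s": time; "joint_positions": joint angles; "qd": joint speeds; "joint_efforts": joint torques, N m; "tool_pos": TCP position; "ee_rot": TCP orientation; "contact_force": force on the tool from outside, world axes, zero at the start; "torque": the same for the moment, N m; "opening": opening from 0.0 (shut) to 1.0 (fully open); "gripper_force": force on a finger pad.
Only numpy, scipy, OpenCV 4.12 (cv2) and the standard library are available. Lean on these libraries where they do the work, as an engineer would, in place of code of your own. Each camera call takes 0.05 s, during which the arm holds its last target. There are 200 camera calls.

TASK

Take the stop block (the aluminium block with the black round knob on top) by its body, not by the knob, and seat it fully home in the holder of the carton jig with its stop pin pointing along the carton guides. Then wind the pin out by turning the knob clockwise, seen from above, by exactly five clicks from its home position, without ever going past the fifth; the knob is worn and has a lot of free play, so count the clicks by feel. Leave the block seated and leave the other things on the bench where they are.

Things in the scene. Friction and masses are not known exactly. Their poses are not given: they have to be found in the camera images.
- gauge: Stop block: aluminium, 56 mm (its x) x 44 mm (y) x 50 mm tall, a black knob on top (71 mm tall in all), 0.6 to 0.7 kg. Origin: centre of its underside; z up through the knob's axis; x out of the face with the stop pin. Starts standing, x within 0.6 rad of world x. Grip it across its plain sides (44 mm, along y), more than 22 mm above its underside to clear the holder's walls.
- knob: Black fluted round knob on the block, 36 mm across, 18 mm tall. Origin: centre of its underside, on the block's axis, 53 mm above the block's underside. Clockwise from above winds the pin out. It has 0.9 rad of free play on the spindle inside (about 0.004 N m to turn) and starts anywhere in it, so its attitude does not tell the click. At the anticlockwise end is a firm stop.
- spindle (a point): Where the hidden spindle leaves the block's top (block height 50 mm); it does not turn. The spindle clicks every 0.419 rad (24 degrees). Driven by the knob, torque rises to 0.3 N m at 6 degrees past a click, eases, and just past 12 degrees the spindle snaps on to the next click by itself: nearly no torque until the knob catches up, 12 degrees later. Let go, spindle and play stay as they are.
- stop_tip (a point): Centre of the flat outer face of the steel stop pin (head 16 mm across), 38 mm above the block's underside. At home, where it starts, it is 35 mm from the block's axis along the block's x, 7 mm out of the block's face; each click moves it out only 0.5 mm.
- stop_home (a point): Fixed point on the stop block: where the centre of the pin's outer face is when home (block x 35 mm, height 38 mm); axes as the block's.
- pocket (a point): Centre of the holder's floor, 10 mm above the bench. Pocket 60 mm (its x) x 48 mm (y) inside; grey walls 6 mm thick, 14 mm above the floor, then flared outwards to 21 mm; block seated: 2 mm free each side. z up; x (within 0.5 rad of world x) points along the two aluminium carton guides (tops 24 mm above the bench), as the pin must. Fixed on a dark steel plate 190 x 150 x 10 mm.
- spacer: Plain aluminium block 56 x 44 x 45 mm without knob or pin, standing; a bystander, to be left alone. Origin: centre of its underside.
- tape: Empty cardboard tape core, a ring 72 mm across and 45 mm tall, standing on end; a bystander, to be left alone. Origin: centre of its underside.
- carton: Small flat brown carton 70 x 50 x 35 mm; a bystander, to be left alone. Origin: centre of its underside.
- jar: Small jar 50 mm across and 60 mm tall; a bystander, to be left alone. Origin: centre of its underside.
- driver: Screwdriver 170 mm long with a black handle, lying; a bystander, to be left alone. Origin: on the handle, low, axis along its x.
- pack: Flat white paper pack 90 x 60 x 20 mm; a bystander, to be left alone. Origin: centre of its underside.
Not all that is in view belongs to the job. Of the things that look like the part that bears pocket, the larger one is meant.

How it is judged:
By the outcome, as a careful person would: the job done as asked, in the order asked, and still so for the second after the job is handed in, with the robot touching nothing.
It also fails if it takes over 72 s, if anything falls off the work surface, if the arm or the gripper's body presses on something with over 40 N, if the wrist force passes 120 N, or if a joint passes its speed limit or range.

## Working session

There is one attempt and no reset: what is moved stays moved. The work goes in short steps, Python scripts to look and compute and a shell command to move; the robot and the scene stay as the last step left them, time stands still between calls to the robot, and variables do not carry over. Pictures are saved under pics/ and viewed, at most 10 in all, crops included, and the job is handed in when it is done.

```bash
ls; mkdir -p pics; cat > h.py <<'E'
import numpy as np,cv2,json
from scipy.spatial.transform import Rotation as R
def snap(env,name,fn):
    d=env.get_image(name); im=d.pop("image"); cv2.imwrite("pics/%s.png"%fn,cv2.cvtColor(im,cv2.COLOR_RGB2BGR))
    json.dump({k:np.asarray(v).tolist() for k,v in d.items()},open("pics/%s.json"%fn,"w")); return im
def cam(fn):
    d=json.load(open("pics/%s.json"%fn)); f=210/np.tan(np.radians(d["vfov"])/2)
    M=np.array(d["rotation"]); M=R.from_quat(M).as_matrix() if M.size==4 else M.reshape(3,3)
    return f,d["cx"],d["cy"],d["k1"],np.array(d["xyz"]),M
def ray(fn,u,v):
    f,cx,cy,k,c,M=cam(fn); p=np.array([(u-cx)/f,(v-cy)/f]); q=p.copy()
    for _ in range(30): q=p/(1+k*(q@q))
    return c,M@np.array([*q,1])
def at(fn,u,v,z):
    c,d=ray(fn,u,v); return c+d*(z-c[2])/d[2]
def proj(fn,P):
    f,cx,cy,k,c,M=cam(fn); q=(np.atleast_2d(P)-c)@M; q=q[:,:2]/q[:,2:]; q=q*(1+k*(q**2).sum(1,keepdims=True)); return q*f+[cx,cy]
def crop(fn,out,u0,v0,w,h,s):
    im=cv2.imread("pics/%s.png"%fn)[v0:v0+h,u0:u0+w]; cv2.imwrite("pics/%s.png"%out,cv2.resize(im,None,fx=s,fy=s,interpolation=cv2.INTER_CUBIC))
E
python3 - <<'E'
from plant import env
from h import *
ims=[snap(env,n,n+"0") for n in("scene","side","wrist")]
for n in("scene0","side0","wrist0"): print(open("pics/%s.json"%n).read())
print(env.read_state())
E
```

```text
pics
{"vfov": 55.007690337057134, "cx": 269.39903988760733, "cy": 210.9978055813409, "k1": 0.031907352845207904, "xyz": [1.0169704589092523, 0.42421501951353263, 1.0796087574452908], "rotation": [0.41860105615211296, 0.8653697972082454, -0.24831510046752073, -0.11936448696283553]}
{"vfov": 48.72121970417206, "cx": 271.1937249157767, "cy": 212.99506543056464, "k1": -0.04994317538029916, "xyz": [0.481523837875361, -0.7965074252457321, 1.059199437676328], "rotation": [0.9380874525069709, -0.025873203573341226, 0.017862670559094802, -0.3449687432019476]}
{"vfov": 66.45299710710879, "cx": 281.89354933629676, "cy": 210.9219488116411, "k1": 0.00630018751492085, "xyz": [0.6242964399220398, 0.08169246733373081, 0.37198224725995976], "rotation": [0.9871324968526217, 0.0011229891947617642, -0.00019912784262915323, 0.15990038430497797]}
{'time_s': 0.15, 'joint_positions': array([-0.06821399,  0.41173724, -0.01272662,  1.59678974,  0.00559383,
        1.13429551, -0.08217596]), 'qd': array([-1.10271061e-04, -1.93762208e-03, -6.70381767e-05, -3.19997906e-03,
       -3.57620990e-04, -2.13521327e-03,  1.27777641e-03]), 'joint_efforts': array([ 8.68001844e-04, -6.01035547e+01,  6.82709701e-01, -2.99646127e+01,
        1.39312408e-02,  7.85868731e-03, -1.85852571e-05]), 'tool_pos': array([ 6.24651173e-01, -1.11917678e-05,  2.30658442e-01]), 'ee_rot': array([ 7.07081145e-01,  7.07132164e-01, -4.46806771e-04, -3.96216475e-04]), 'contact_force': array([-0.521779  ,  0.42507211,  0.13728078]), 'torque': array([-0.00946652,  0.07779413,  0.02290604]), 'gripper_force': 0.0, 'opening': 0.9984038094210733}
```

View pics/scene0.png

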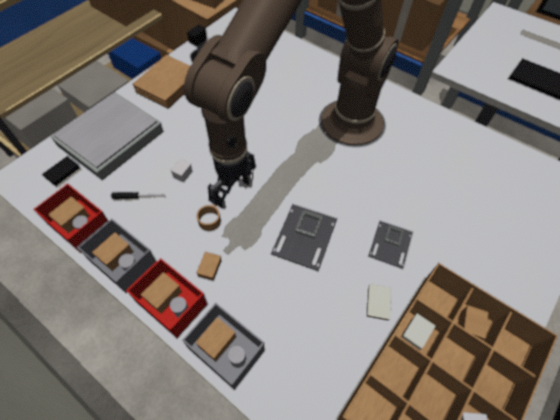

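View pics/side0.png

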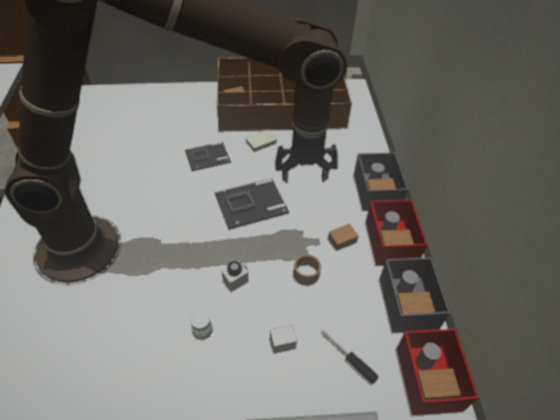

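Side view: the stop block is at about (235,272), the larger jig at (252,203), the spacer at (283,337) and the jar at (201,323). In the scene view the arm hides the block, and the large jig is at (305,237). I'll enlarge the crops next.

```bash
python3 - <<'E'
from h import *
crop("side0","c1",205,170,110,80,7)
crop("side0","c2",205,250,70,50,11)
for n,u,v in(("side0",235,266),("side0",252,203),("scene0",305,237)): print(n,at(n,u,v,.06 if v==266 else .01))
E
```

```text
side0 [ 0.44481665 -0.12294663  0.06      ]
side0 [0.49672504 0.13652435 0.01      ]
scene0 [0.50011683 0.14934199 0.01      ]
```

View pics/c1.png

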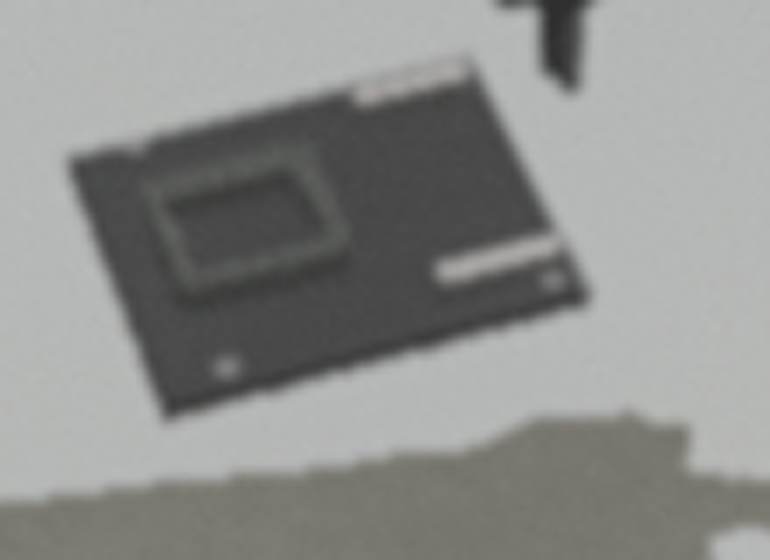

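View pics/c2.png

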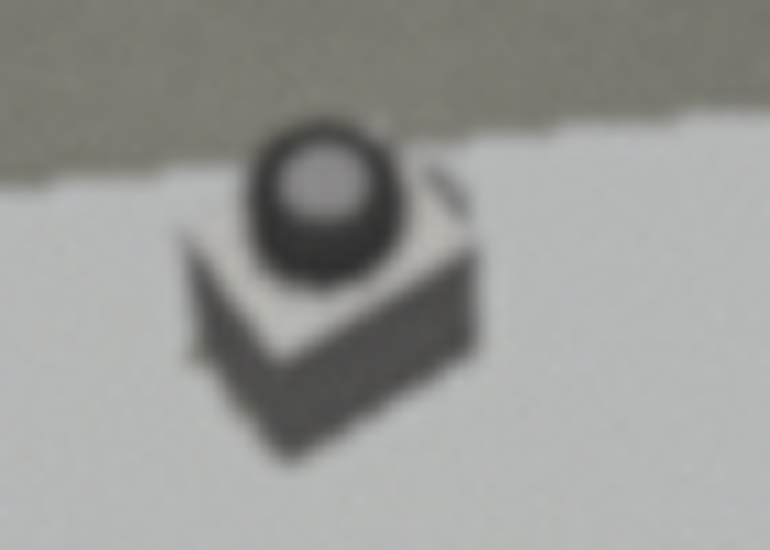

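The crops show the following:
- **Jig:** plate corners at crop (70,158), (470,58) and (590,298); holder rim corners at about (148,180), (312,145), (350,245) and (185,298); the guides are on the +x side.
- **Block:** top corners at (185,230), (280,360) and (478,240); the pin peeks out at (450,190) on the +x side.

```bash
python3 - <<'E'
from h import *
g=lambda c,o,s,z:at("side0",o[0]+(c[0]+.5)/s-.5,o[1]+(c[1]+.5)/s-.5,z)
J=lambda c,z:g(c,(205,170),7,z)
B=lambda c,z:g(c,(205,250),11,z)
p=[J(c,z) for c,z in (((70,158),.01),((470,58),.01),((590,298),.01),((165,418),.005))]
print("plate",np.round(p,4),"ctr",(p[0]+p[2])/2)
ya=lambda a,b:np.arctan2(*(b-a)[[1,0]])
print(ya(p[0],p[1]),ya(p[3],p[2]),ya(p[2],p[1])-np.pi/2,ya(p[3],p[0])-np.pi/2,[np.linalg.norm(p[i]-p[i-1]) for i in range(4)])
r=[J(c,.031) for c in((148,180),(312,145),(350,243),(185,298))]
print("rim",np.round(r,4),sum(r)/4,ya(r[0],r[1]),ya(r[3],r[2]),[np.linalg.norm(r[i]-r[i-1]) for i in range(4)])
b=[B(c,.05) for c in((185,230),(280,360),(478,240))]
print("blk",np.round(b,4),(b[0]+b[2])/2,ya(b[1],b[2]),ya(b[1],b[0])-np.pi/2,[np.linalg.norm(b[1]-b[0]),np.linalg.norm(b[2]-b[1])])
b=[B(c,0) for c in((288,465),(475,354))]; print(b,ya(*b))
print("knob",B((322,180),.071))
E
```

```text
plate [[0.383  0.1867 0.01  ]
 [0.5629 0.2404 0.01  ]
 [0.6051 0.095  0.01  ]
 [0.4244 0.0425 0.005 ]] ctr [0.4940231  0.14085334 0.01      ]
0.2898249316133132 0.282584464273197 0.2823197440162706 0.27942339269983973 [np.float64(0.15016156019301738), np.float64(0.18774193277307782), np.float64(0.15143687637557698), np.float64(0.18823774779884644)]
rim [[0.4186 0.1526 0.031 ]
 [0.4895 0.1699 0.031 ]
 [0.5038 0.1124 0.031 ]
 [0.4341 0.0851 0.031 ]] [0.46152353 0.12999628 0.031     ] 0.2393145393830867 0.37303759209334947 [np.float64(0.06920947067991448), np.float64(0.0729960281356867), np.float64(0.0592255438379705), np.float64(0.07484698756234687)]
blk [[ 0.4091 -0.1283  0.05  ]
 [ 0.4312 -0.1651  0.05  ]
 [ 0.4778 -0.1345  0.05  ]] [ 0.44344174 -0.13137188  0.05      ] 0.58175063158656 0.5413169345483597 [np.float64(0.04291295864461544), np.float64(0.05566459051444649)]
[array([ 0.43052052, -0.16310406,  0.        ]), array([ 0.47588563, -0.13442658,  0.        ])] 0.5637233017973932
knob [ 0.44221689 -0.12993547  0.071     ]
```

```bash
python3 -m crank '[{"travel":[-0.105,-0.145,0],"rotation":[0,0,0]},{"travel":[-0.105,-0.145,0],"rotation":[0,0,0]},{"travel":[-0.105,-0.145,0],"rotation":[0,0,0]},{"travel":[-0.105,-0.145,0],"rotation":[0,0,0]},{"travel":[-0.105,-0.145,0],"rotation":[0,0,0]},{"travel":[0,0,0],"rotation":[0,0,0.046]},{"travel":[0,0,0],"rotation":[0,0,0.046]},{"travel":[0,0,0],"rotation":[0,0,0.046]},{"travel":[0,0,0],"rotation":[0,0,0.046]},{"travel":[0,0,0],"rotation":[0,0,0.046]}]'
python3 -m crank '[{"travel":[0,0,0],"rotation":[0,0,0.046]},{"travel":[0,0,0],"rotation":[0,0,0.046]},{"travel":[0,0,0],"rotation":[0,0,0]},{"travel":[0,0,0],"rotation":[0,0,0]},{"travel":[0,0,0],"rotation":[0,0,0]},{"travel":[0,0,0],"rotation":[0,0,0]},{"travel":[0,0,0],"rotation":[0,0,0]},{"travel":[0,0,0],"rotation":[0,0,0]},{"travel":[0,0,0],"rotation":[0,0,0]},{"travel":[0,0,0],"rotation":[0,0,0]}]'
python3 - <<'E'
from plant import env
from h import *
snap(env,"wrist","w1");snap(env,"scene","s1");s=env.read_state();print(s["joint_positions"],s["tool_pos"],R.from_quat(s["ee_rot"]).as_matrix())
a,b=cv2.imread("pics/w1.png")[:300,130:430],cv2.imread("pics/s1.png")[160:310,240:390]
cv2.imwrite("pics/v1.png",np.hstack([cv2.resize(a,(400,400)),cv2.resize(b,(400,400),interpolation=cv2.INTER_CUBIC)]))
E
```

```text
time_s: 1.15
tool_pos: [0.4435, -0.1313, 0.2312]
ee_rot: [0.913, 0.409, -0.0, -0.0]
contact_force: [1.2, -0.6, -0.6]
opening: 1.004
gripper_force: 0.0
time_s: 2.15
tool_pos: [0.4438, -0.1313, 0.2313]
ee_rot: [0.961, 0.276, 0.0, 0.0]
contact_force: [-0.5, -0.7, 0.3]
opening: 0.998
gripper_force: 0.0
[ 0.0637635   0.12937979  0.13173819  1.98015171 -0.01973279  1.03318005
 -0.80691794] [ 0.44377822 -0.13126274  0.23131068] [[ 8.47594596e-01  5.30644320e-01  7.41472329e-05]
 [ 5.30644323e-01 -8.47594598e-01 -1.41993608e-05]
 [ 5.53119839e-05  5.13811097e-05 -9.99999997e-01]]
```

View pics/v1.png

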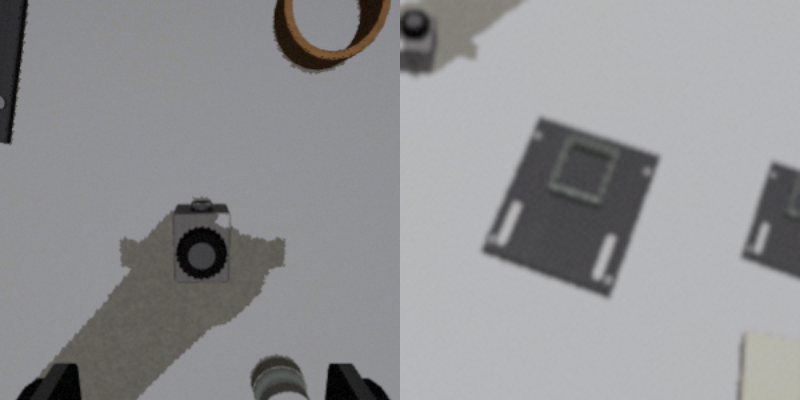

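The wrist view shows the block aligned with the tool and the knob at about (203,254). The scene inset shows the jig unobstructed, with plate corners at (540,117), (660,156), (611,297) and (482,250).

```bash
python3 - <<'E'
from h import *
W=lambda u,v,z:at("w1",130+(u+.5)*.75-.5,(v+.5)*.75-.5,z)
S=lambda u,v,z:at("s1",240+(u-400+.5)*.375-.5,160+(v+.5)*.375-.5,z)
y=.559;X=np.array([np.cos(y),np.sin(y),0]);Y=np.array([-np.sin(y),np.cos(y),0])
k=W(203,252,.071);print("knob",k)
for c in((174,213),(230,213),(174,282),(230,282)): q=W(*c,.05);print(q)
t=np.array([.44378,-.13126,0]);d=k-t;print("off toolx,tooly",d@X,-d@Y)
p=[S(*c,.01) for c in((540,117),(660,156),(611,297),(482,250))]
print("plate ctr",(p[0]+p[2])/2,(p[1]+p[3])/2)
for i in range(4): print(p[i],np.arctan2(*(p[i]-p[i-1])[[1,0]])%(np.pi/2),np.linalg.norm(p[i]-p[i-1]))
r=[S(*c,.031) for c in((567,132),(620,147),(603,205),(548,190))]
print("rim",np.round(r,4),sum(r)/4,[np.linalg.norm(r[i]-r[i-1]) for i in range(4)])
E
```

```text
knob [ 0.44649159 -0.12925241  0.071     ]
[ 0.45593794 -0.09743906  0.05      ]
[ 0.47846178 -0.13324268  0.05      ]
[ 0.40880872 -0.12570883  0.05      ]
[ 0.43254502 -0.16343865  0.05      ]
off toolx,tooly 0.0033635559362086512 -0.0002639456029504181
plate ctr [0.49656217 0.14610494 0.01      ] [0.4961628  0.14526469 0.01      ]
[0.42785173 0.04757376 0.01      ] 0.2932643177125236 0.18756915485101983
[0.38491292 0.18873337 0.01      ] 0.29529290715909795 0.14754584743821006
[0.56527261 0.24463612 0.01      ] 0.3005614029383342 0.1888246118847292
[0.60741268 0.10179601 0.01      ] 0.28687776489260797 0.14892643810718717
rim [[0.4367 0.0917 0.031 ]
 [0.4156 0.151  0.031 ]
 [0.4893 0.1788 0.031 ]
 [0.5118 0.12   0.031 ]] [0.46332476 0.13537088 0.031     ] [np.float64(0.08024210651968314), np.float64(0.06296340022671865), np.float64(0.07882859374916205), np.float64(0.06302111414158554)]
```

```bash
python3 -m crank '[{"travel":[0.009,0,0.08],"rotation":[0,0,0]},{"travel":[0,0,0.11],"rotation":[0,0,0]},{"travel":[0,0,0.11],"rotation":[0,0,0]},{"travel":[0,0,0.11],"rotation":[0,0,0]},{"travel":[0,0,0.11],"rotation":[0,0,0]},{"travel":[0,0,0.11],"rotation":[0,0,0]},{"travel":[0,0,0.11],"rotation":[0,0,0]},{"travel":[0,0,0.07],"rotation":[0,0,0]},{"travel":[0,0,0.023],"rotation":[0,0,0]},{"travel":[0,0,0],"rotation":[0,0,0]}]'
python3 -m crank '[{"travel":[0,0,0],"rotation":[0,0,0]},{"travel":[0,0,0],"rotation":[0,0,0]},{"travel":[0,0,0],"rotation":[0,0,0]},{"travel":[0,0,0],"rotation":[0,0,0]},{"travel":[0,0,0],"rotation":[0,0,0]},{"travel":[0,0,0],"rotation":[0,0,0]},{"travel":[0,0,0],"rotation":[0,0,0]},{"travel":[0,0,0],"rotation":[0,0,0]},{"travel":[0,0,0],"rotation":[0,0,0]},{"travel":[0,0,0],"rotation":[0,0,0]}]' 1
```

```text
time_s: 3.25
tool_pos: [0.4453, -0.13, 0.0226]
ee_rot: [0.961, 0.276, -0.001, -0.0]
contact_force: [0.4, -0.8, 0.2]
opening: 1.003
gripper_force: 0.0
time_s: 4.25
tool_pos: [0.4461, -0.1298, 0.0241]
ee_rot: [0.961, 0.276, 0.001, 0.0]
contact_force: [-1.4, 2.5, 9.4]
opening: 0.507
gripper_force: 61.3
```

```bash
python3 -m crank '[{"travel":[0,0,-0.04],"rotation":[0,0,0]},{"travel":[0,0,-0.1],"rotation":[0,0,0]},{"travel":[0,0,-0.13],"rotation":[0,0,0]},{"travel":[0,0,-0.1],"rotation":[0,0,0]},{"travel":[0,0,-0.05],"rotation":[0,0,0]},{"travel":[0.018,-0.05,0],"rotation":[0,0,0]},{"travel":[0.036,-0.1,0],"rotation":[0,0,0]},{"travel":[0.054,-0.15,0],"rotation":[0,0,0]},{"travel":[0.054,-0.15,0],"rotation":[0,0,0]},{"travel":[0.054,-0.15,0],"rotation":[0,0,0]}]'
python3 -m crank '[{"travel":[0.054,-0.15,0],"rotation":[0,0,0]},{"travel":[0.045,-0.11,0],"rotation":[0,0,0]},{"travel":[0.027,-0.07,0],"rotation":[0,0,0]},{"travel":[0,0,0],"rotation":[0,0,0.02]},{"travel":[0,0,0],"rotation":[0,0,0.04]},{"travel":[0,0,0],"rotation":[0,0,0.026]},{"travel":[0,0,0],"rotation":[0,0,0]},{"travel":[0,0,0],"rotation":[0,0,0]},{"travel":[0,0,0],"rotation":[0,0,0]},{"travel":[0,0,0],"rotation":[0,0,0]}]'
python3 - <<'E'
from plant import env
from h import *
im=snap(env,"wrist","w2");s=env.read_state();print(s["joint_positions"],s["tool_pos"],R.from_quat(s["ee_rot"]).as_matrix(),s["opening"],s["contact_force"])
cv2.imwrite("pics/v2.png",cv2.resize(cv2.imread("pics/w2.png"),(800,600),interpolation=cv2.INTER_CUBIC))
E
```

```text
time_s: 5.25
tool_pos: [0.4108, 0.0268, 0.1284]
ee_rot: [0.961, 0.276, -0.0, 0.0]
contact_force: [1.0, 0.6, -6.0]
opening: 0.501
gripper_force: 63.2
time_s: 6.25
tool_pos: [0.3947, 0.1123, 0.1281]
ee_rot: [0.99, 0.145, 0.0, 0.0]
contact_force: [-0.1, -0.0, -6.1]
opening: 0.502
gripper_force: 63.2
[-3.94549506e-01  1.84604967e-01 -6.65038805e-04  2.20344624e+00
  2.21958292e-04  7.53581240e-01 -1.67643597e+00] [0.39476457 0.11225089 0.12807381] [[ 9.58322343e-01  2.85689143e-01 -2.52022246e-05]
 [ 2.85689141e-01 -9.58322343e-01 -4.28048996e-05]
 [-3.63807500e-05  3.38208898e-05 -9.99999999e-01]] 0.5004861909392151 [ 1.35983755  0.31325907 -6.22218815]
```

View pics/v2.png

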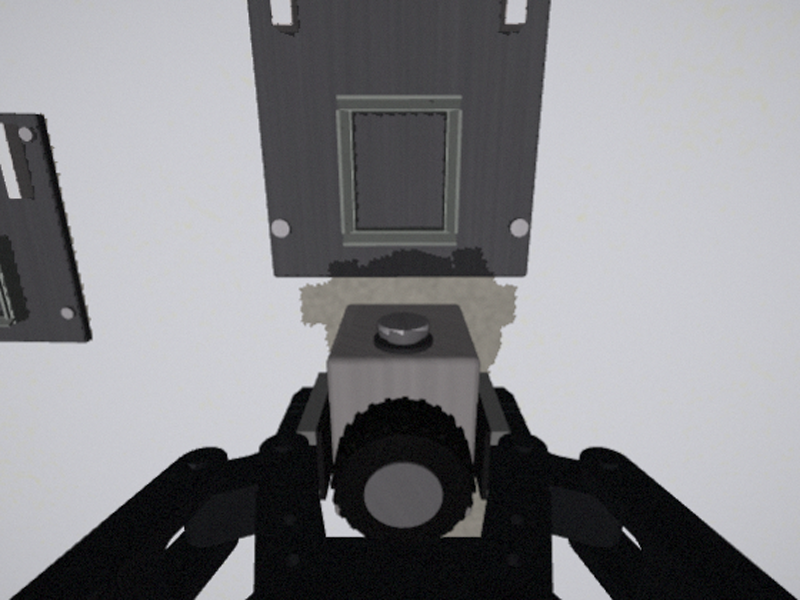

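The picture shows the block held with its pin forward. Its bottom front edge runs (350,305)–(461,305), its top front edge (331,360)–(478,360), and the knob top is at (403,494). The pocket opening is ahead, with floor corners at about (354,112), (446,112), (445,229) and (354,229) and a rim from (336,96) to (462,96).

```bash
python3 - <<'E'
from h import *
W=lambda u,v,z:at("w2",(u+.5)*.7-.5,(v+.5)*.7-.5,z)
t=np.array([.39476,.11225,0]);X=np.array([.95832,.28569,0]);T=np.array([.28569,-.95832,0])
def L(c,z): d=W(*c,z)-t; return np.round(np.array([d@X,d@T])*1000,1)
zu=.105
print("blk bottom",[L(c,zu) for c in((350,305),(461,305))],"top",[L(c,zu+.05) for c in((331,360),(478,360))],"knob",L((403,494),zu+.071))
print("plate",[L(c,.01) for c in((274,275),(528,275),(248,2),(551,2))])
print("floor",[L(c,.01) for c in((354,112),(446,112),(445,229),(354,229))])
print("rim",[L(c,.031) for c in((336,96),(462,96),(458,244),(342,244))])
print("wall z24 inner",[L(c,.024) for c in((352,110),(448,110),(446,231),(353,231))])
E
```

```text
blk bottom [array([ 24.8, -20.6]), array([24.9, 21.5])] top [array([ 25.9, -20.3]), array([26. , 20.2])] knob [-0.8 -0.4]
plate [array([ 10.9, -76. ]), array([11.2, 72.7]), array([148.9, -76.6]), array([149.3,  71.6])]
floor [array([ 99.4, -26.4]), array([99.5, 21.9]), array([38.1, 23.3]), array([ 38. , -28.3])]
rim [array([104.9, -32.7]), array([105. ,  27.5]), array([33.7, 28.5]), array([ 33.5, -32.6])]
wall z24 inner [array([ 99.3, -25.9]), array([99.4, 21.6]), array([39.3, 22.6]), array([ 39.2, -27.4])]
```

```bash
python3 -m crank '[{"travel":[0.047,-0.0092,0],"rotation":[0,0,0]},{"travel":[0.08,0,0],"rotation":[0,0,0]},{"travel":[0.09,0,0],"rotation":[0,0,0]},{"travel":[0.045,0,0.02],"rotation":[0,0,0]},{"travel":[0.02,0,0.05],"rotation":[0,0,0]},{"travel":[0,0,0.08],"rotation":[0,0,0]},{"travel":[0,0,0.08],"rotation":[0,0,0]},{"travel":[0,0,0.046],"rotation":[0,0,0]},{"travel":[0,0,0],"rotation":[0,0,0]},{"travel":[0,0,0],"rotation":[0,0,0]}]'
python3 -m crank '[{"travel":[0,0,0.008],"rotation":[0,0,0]},{"travel":[0,0,0.008],"rotation":[0,0,0]},{"travel":[0,0,0.008],"rotation":[0,0,0]},{"travel":[0,0,0.006],"rotation":[0,0,0]},{"travel":[0,0,0.006],"rotation":[0,0,0]},{"travel":[0,0,0],"rotation":[0,0,0]},{"travel":[0,0,0],"rotation":[0,0,0]},{"travel":[0,0,0],"rotation":[0,0,0]},{"travel":[0,0,0],"rotation":[0,0,0]},{"travel":[0,0,0],"rotation":[0,0,0]}]'
python3 - <<'E'
from plant import env
from h import *
s=env.read_state();print(s["tool_pos"],s["contact_force"],s["torque"]);snap(env,"wrist","w3")
snap(env,"side","d3");snap(env,"scene","s3")
a=cv2.imread("pics/d3.png")[160:260,200:300];b=cv2.imread("pics/s3.png")[180:280,250:350]
cv2.imwrite("pics/v3.png",np.hstack([cv2.resize(i,(400,400),interpolation=cv2.INTER_CUBIC) for i in(a,b)]))
E
```

```text
time_s: 7.3
tool_pos: [0.4615, 0.1346, 0.0589]
ee_rot: [0.99, 0.144, -0.0, 0.0]
contact_force: [1.4, 0.2, -6.3]
opening: 0.505
gripper_force: 63.0
time_s: 8.3
tool_pos: [0.4617, 0.1347, 0.0501]
ee_rot: [0.99, 0.144, 0.0, -0.0]
contact_force: [0.5, 0.5, -5.1]
opening: 0.504
gripper_force: 63.1
[0.46171672 0.13468758 0.05006944] [ 0.48431557  0.54507457 -5.14568519] [-0.0326152   0.01835969  0.02220454]
```

View pics/w3.png

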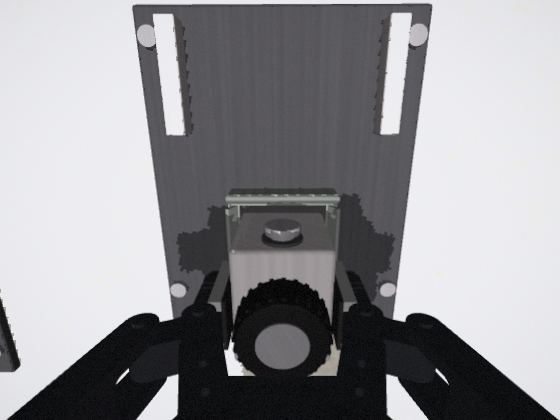

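The block's front bottom edge (236–332, 250) is centred between the rim ends (228–340) with no contact, so I'll keep lowering.

```bash
python3 -m crank '[{"travel":[0,0,0.008],"rotation":[0,0,0]},{"travel":[0,0,0.008],"rotation":[0,0,0]},{"travel":[0,0,0.008],"rotation":[0,0,0]},{"travel":[0,0,0.008],"rotation":[0,0,0]},{"travel":[0,0,0.008],"rotation":[0,0,0]},{"travel":[0,0,0],"rotation":[0,0,0]},{"travel":[0,0,0],"rotation":[0,0,0]},{"travel":[0,0,0],"rotation":[0,0,0]},{"travel":[0,0,0],"rotation":[0,0,0]},{"travel":[0,0,0],"rotation":[0,0,0]}]'
python3 -m crank '[{"travel":[0,0,0.006],"rotation":[0,0,0]},{"travel":[0,0,0.006],"rotation":[0,0,0]},{"travel":[0,0,0.006],"rotation":[0,0,0]},{"travel":[0,0,0.006],"rotation":[0,0,0]},{"travel":[0,0,0],"rotation":[0,0,0]},{"travel":[0,0,0],"rotation":[0,0,0]},{"travel":[0,0,0],"rotation":[0,0,0]},{"travel":[0,0,0],"rotation":[0,0,0]},{"travel":[0,0,0],"rotation":[0,0,0]},{"travel":[0,0,0],"rotation":[0,0,0]}]'
python3 - <<'E'
from plant import env
s=env.read_state();print(s["tool_pos"],s["contact_force"],s["torque"])
E
```

```text
time_s: 9.45
tool_pos: [0.4618, 0.1347, 0.0401]
ee_rot: [0.99, 0.144, 0.0, -0.0]
contact_force: [0.3, 1.0, -5.6]
opening: 0.504
gripper_force: 63.1
time_s: 10.45
tool_pos: [0.4617, 0.1346, 0.0342]
ee_rot: [0.99, 0.144, -0.0, 0.0]
contact_force: [-3.2, -1.0, 4.0]
opening: 0.5
gripper_force: 64.2
[0.46166699 0.13464357 0.03418975] [-3.24361136 -1.00320086  4.02274493] [-0.17549716  0.61040525 -0.0149313 ]
```

```bash
python3 -m crank '[{"travel":[0,0,0],"rotation":[0,0,0]},{"travel":[0,0,0],"rotation":[0,0,0]},{"travel":[0,0,0],"rotation":[0,0,0]},{"travel":[0,0,0],"rotation":[0,0,0]},{"travel":[0,0,0],"rotation":[0,0,0]},{"travel":[0,0,-0.04],"rotation":[0,0,0]},{"travel":[0,0,-0.1],"rotation":[0,0,0]},{"travel":[0,0,-0.1],"rotation":[0,0,0]},{"travel":[0,0,0],"rotation":[0,0,0]},{"travel":[0,0,0],"rotation":[0,0,0]}]' -1
python3 - <<'E'
from plant import env
from h import *
s=env.read_state();print(s["tool_pos"],s["contact_force"],s["torque"]);im=snap(env,"wrist","w4")
snap(env,"side","d4")
a=cv2.imread("pics/w4.png")[120:420,130:430]
b=cv2.imread("pics/d4.png")[160:260,200:300]
cv2.imwrite("pics/v4.png",np.hstack([cv2.resize(i,(400,400),interpolation=cv2.INTER_CUBIC) for i in(a,b)]))
E
```

```text
time_s: 11.45
tool_pos: [0.4621, 0.1348, 0.0949]
ee_rot: [0.99, 0.144, 0.001, -0.0]
contact_force: [-0.8, 0.4, 0.2]
opening: 1.002
gripper_force: 0.0
[0.46214922 0.13480879 0.09491286] [-0.8241334   0.39718697  0.16006427] [-0.01222434 -0.00281042 -0.03250419]
```

View pics/v4.png

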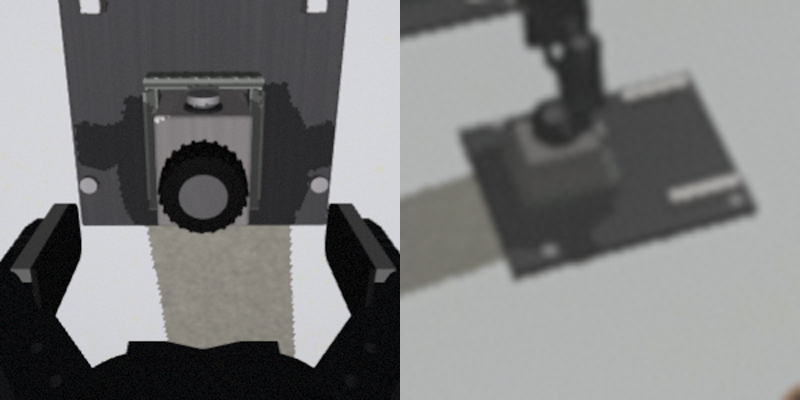

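The block stands down in the holder, with the cap of the knob at crop (204,197). Next I compute the knob's offset from the tool, using the seated top height of 0.081.

```bash
python3 - <<'E'
from h import *
t=np.array([.46215,.13481,0]);X=np.array([.95853,.285,0]);T=np.array([.285,-.95853,0])
for z in(.081,):
  d=at("w4",130+(204+.5)*.75-.5,120+(197+.5)*.75-.5,z)-t; print(d@X*1000,d@T*1000)
# ring of the knob's outer edge, fit
for c in((161,190),(247,190)): d=at("w4",130+c[0]*.75,120+c[1]*.75,.081)-t; print(d@X*1000,d@T*1000)
E
```

```text
-3.0458962870559905 0.0733317973366285
0.0051621544134641244 -17.266184761839664
0.08895650133962957 17.526364398757064
```

```bash
python3 -m crank '[{"travel":[-0.007,0,0],"rotation":[0,0,0]},{"travel":[0,0,0],"rotation":[0,0,-0.047]},{"travel":[0,0,0],"rotation":[0,0,-0.047]},{"travel":[0,0,0],"rotation":[0,0,-0.047]},{"travel":[0,0,0],"rotation":[0,0,-0.047]},{"travel":[0,0,0],"rotation":[0,0,-0.047]},{"travel":[0,0,0],"rotation":[0,0,-0.047]},{"travel":[0,0,0],"rotation":[0,0,-0.047]},{"travel":[0,0,0],"rotation":[0,0,-0.047]},{"travel":[0,0,0],"rotation":[0,0,-0.047]}]'
python3 -m crank '[{"travel":[0,0,0],"rotation":[0,0,-0.047]},{"travel":[0,0,0],"rotation":[0,0,-0.047]},{"travel":[0,0,0],"rotation":[0,0,-0.047]},{"travel":[0,0,0],"rotation":[0,0,-0.047]},{"travel":[0,0,0],"rotation":[0,0,-0.047]},{"travel":[0,0,0],"rotation":[0,0,-0.047]},{"travel":[0,0,0],"rotation":[0,0,-0.047]},{"travel":[0,0,0],"rotation":[0,0,-0.047]},{"travel":[0,0,0],"rotation":[0,0,-0.047]},{"travel":[0,0,0],"rotation":[0,0,0]}]'
python3 - <<'E'
from plant import env
s=env.read_state();print(s["joint_positions"],s["tool_pos"],s["ee_rot"],s["torque"],s["contact_force"])
E
```

```text
time_s: 12.55
tool_pos: [0.4594, 0.134, 0.0933]
ee_rot: [0.688, 0.726, -0.001, -0.0]
contact_force: [-0.3, 0.4, -0.0]
opening: 1.005
gripper_force: 0.0
time_s: 13.55
tool_pos: [0.4595, 0.1339, 0.0933]
ee_rot: [0.096, 0.995, -0.0, -0.001]
contact_force: [-0.0, -0.2, 0.8]
opening: 0.998
gripper_force: 0.0
[ 0.10512521  0.41306913 -0.59958787  2.0518331   0.32952573  0.77169985
  0.68304377] [0.45946081 0.13393373 0.09329387] [ 9.62557954e-02  9.95356260e-01 -7.54401022e-06 -8.59152388e-04] [0.01647366 0.01275863 0.05712349] [-0.00474437 -0.2426529   0.82885462]
```

```bash
python3 -m crank '[{"travel":[0,0,0.02],"rotation":[0,0,0]},{"travel":[0,0,0.03],"rotation":[0,0,0]},{"travel":[0,0,0.03],"rotation":[0,0,0]},{"travel":[0,0,0.02],"rotation":[0,0,0]},{"travel":[0,0,0.013],"rotation":[0,0,0]},{"travel":[0,0,0],"rotation":[0,0,0]},{"travel":[0,0,0],"rotation":[0,0,0]},{"travel":[0,0,0],"rotation":[0,0,0]},{"travel":[0,0,0],"rotation":[0,0,0]},{"travel":[0,0,0],"rotation":[0,0,0]}]'
python3 -m crank '[{"travel":[0,0,0],"rotation":[0,0,0]},{"travel":[0,0,0],"rotation":[0,0,0]},{"travel":[0,0,0],"rotation":[0,0,0]},{"travel":[0,0,0],"rotation":[0,0,0]},{"travel":[0,0,0],"rotation":[0,0,0]},{"travel":[0,0,0],"rotation":[0,0,0]},{"travel":[0,0,0],"rotation":[0,0,0]},{"travel":[0,0,0],"rotation":[0,0,0]},{"travel":[0,0,0],"rotation":[0,0,0]},{"travel":[0,0,0],"rotation":[0,0,0]}]' 1
cat > r.py <<'E'
from plant import env
from h import *
s=env.read_state();m=R.from_quat(s["ee_rot"]).as_matrix()
print("t%.2f yawcw %.2f tz %.3f"%(s["time_s"],-np.degrees(np.arctan2(m[1,0],m[0,0]))%360,s["torque"][2]),np.round(s["tool_pos"],4),np.round(s["contact_force"],1),np.round(s["torque"][:2],2),"j7 %.2f op %.3f"%(s["joint_positions"][6],s["opening"]))
E
python3 r.py
```

```text
time_s: 14.55
tool_pos: [0.4602, 0.1342, 0.066]
ee_rot: [0.097, 0.995, 0.0, 0.0]
contact_force: [-0.5, -0.1, -0.6]
opening: 1.001
gripper_force: 0.0
time_s: 15.55
tool_pos: [0.4601, 0.1339, 0.0662]
ee_rot: [0.097, 0.995, -0.0, 0.0]
contact_force: [-1.2, -1.7, 5.1]
opening: 0.396
gripper_force: 59.0
t15.55 yawcw 191.17 tz 0.004 [0.4601 0.1339 0.0662] [-1.2 -1.7  5.1] [-0.24  0.34] j7 0.64 op 0.396
```

```bash
cat > /dev/null; for i in 1; do python3 -m crank '[{"travel":[0,0,0],"rotation":[0,0,0.01]},{"travel":[0,0,0],"rotation":[0,0,0.01]},{"travel":[0,0,0],"rotation":[0,0,0.01]},{"travel":[0,0,0],"rotation":[0,0,0]},{"travel":[0,0,0],"rotation":[0,0,0]},{"travel":[0,0,0],"rotation":[0,0,0]},{"travel":[0,0,0],"rotation":[0,0,0]},{"travel":[0,0,0],"rotation":[0,0,0]},{"travel":[0,0,0],"rotation":[0,0,0]},{"travel":[0,0,0],"rotation":[0,0,0]}]' >/dev/null; python3 r.py; done
python3 -m crank '[{"travel":[0,0,0],"rotation":[0,0,0.01]},{"travel":[0,0,0],"rotation":[0,0,0.01]},{"travel":[0,0,0],"rotation":[0,0,0.01]},{"travel":[0,0,0],"rotation":[0,0,0]},{"travel":[0,0,0],"rotation":[0,0,0]},{"travel":[0,0,0],"rotation":[0,0,0]},{"travel":[0,0,0],"rotation":[0,0,0]},{"travel":[0,0,0],"rotation":[0,0,0]},{"travel":[0,0,0],"rotation":[0,0,0]},{"travel":[0,0,0],"rotation":[0,0,0]}]' >/dev/null; python3 r.py
python3 -m crank '[{"travel":[0,0,0],"rotation":[0,0,0.01]},{"travel":[0,0,0],"rotation":[0,0,0.01]},{"travel":[0,0,0],"rotation":[0,0,0.01]},{"travel":[0,0,0],"rotation":[0,0,0]},{"travel":[0,0,0],"rotation":[0,0,0]},{"travel":[0,0,0],"rotation":[0,0,0]},{"travel":[0,0,0],"rotation":[0,0,0]},{"travel":[0,0,0],"rotation":[0,0,0]},{"travel":[0,0,0],"rotation":[0,0,0]},{"travel":[0,0,0],"rotation":[0,0,0]}]' >/dev/null; python3 r.py
```

```text
t16.55 yawcw 196.57 tz -0.046 [0.46   0.1339 0.0661] [-1.1 -2.4  6.1] [-0.36  0.28] j7 0.56 op 0.394
t17.55 yawcw 201.97 tz -0.030 [0.46   0.1338 0.0662] [-1.9 -2.   5.4] [-0.33  0.36] j7 0.48 op 0.395
t18.55 yawcw 207.37 tz 0.019 [0.46   0.1338 0.0662] [-1.7 -1.7  6.1] [-0.38  0.32] j7 0.40 op 0.394
```

```bash
python3 -m crank '[{"travel":[0,0,0],"rotation":[0,0,0.01]},{"travel":[0,0,0],"rotation":[0,0,0.01]},{"travel":[0,0,0],"rotation":[0,0,0.01]},{"travel":[0,0,0],"rotation":[0,0,0]},{"travel":[0,0,0],"rotation":[0,0,0]},{"travel":[0,0,0],"rotation":[0,0,0]},{"travel":[0,0,0],"rotation":[0,0,0]},{"travel":[0,0,0],"rotation":[0,0,0]},{"travel":[0,0,0],"rotation":[0,0,0]},{"travel":[0,0,0],"rotation":[0,0,0]}]' >/dev/null; python3 r.py
python3 -m crank '[{"travel":[0,0,0],"rotation":[0,0,0.01]},{"travel":[0,0,0],"rotation":[0,0,0.01]},{"travel":[0,0,0],"rotation":[0,0,0.01]},{"travel":[0,0,0],"rotation":[0,0,0]},{"travel":[0,0,0],"rotation":[0,0,0]},{"travel":[0,0,0],"rotation":[0,0,0]},{"travel":[0,0,0],"rotation":[0,0,0]},{"travel":[0,0,0],"rotation":[0,0,0]},{"travel":[0,0,0],"rotation":[0,0,0]},{"travel":[0,0,0],"rotation":[0,0,0]}]' >/dev/null; python3 r.py
python3 -m crank '[{"travel":[0,0,0],"rotation":[0,0,0.01]},{"travel":[0,0,0],"rotation":[0,0,0.01]},{"travel":[0,0,0],"rotation":[0,0,0.01]},{"travel":[0,0,0],"rotation":[0,0,0]},{"travel":[0,0,0],"rotation":[0,0,0]},{"travel":[0,0,0],"rotation":[0,0,0]},{"travel":[0,0,0],"rotation":[0,0,0]},{"travel":[0,0,0],"rotation":[0,0,0]},{"travel":[0,0,0],"rotation":[0,0,0]},{"travel":[0,0,0],"rotation":[0,0,0]}]' >/dev/null; python3 r.py
python3 -m crank '[{"travel":[0,0,0],"rotation":[0,0,0.01]},{"travel":[0,0,0],"rotation":[0,0,0.01]},{"travel":[0,0,0],"rotation":[0,0,0.01]},{"travel":[0,0,0],"rotation":[0,0,0]},{"travel":[0,0,0],"rotation":[0,0,0]},{"travel":[0,0,0],"rotation":[0,0,0]},{"travel":[0,0,0],"rotation":[0,0,0]},{"travel":[0,0,0],"rotation":[0,0,0]},{"travel":[0,0,0],"rotation":[0,0,0]},{"travel":[0,0,0],"rotation":[0,0,0]}]' >/dev/null; python3 r.py
```

```text
t19.55 yawcw 212.78 tz -0.001 [0.46   0.1337 0.0662] [-2.3 -2.   5.8] [-0.39  0.36] j7 0.32 op 0.397
t20.55 yawcw 218.18 tz -0.051 [0.46   0.1337 0.0662] [-1.6 -2.1  6.5] [-0.39  0.38] j7 0.24 op 0.393
t21.55 yawcw 223.56 tz 0.002 [0.4601 0.134  0.0662] [-1.8 -1.8  5.6] [-0.28  0.31] j7 0.16 op 0.392
t22.55 yawcw 228.93 tz 0.205 [0.4601 0.134  0.0662] [-2.5 -1.   6. ] [-0.27  0.36] j7 0.08 op 0.392
```

```bash
python3 -m crank '[{"travel":[0,0,0],"rotation":[0,0,0.01]},{"travel":[0,0,0],"rotation":[0,0,0.01]},{"travel":[0,0,0],"rotation":[0,0,0]},{"travel":[0,0,0],"rotation":[0,0,0]},{"travel":[0,0,0],"rotation":[0,0,0]},{"travel":[0,0,0],"rotation":[0,0,0]},{"travel":[0,0,0],"rotation":[0,0,0]},{"travel":[0,0,0],"rotation":[0,0,0]},{"travel":[0,0,0],"rotation":[0,0,0]},{"travel":[0,0,0],"rotation":[0,0,0]}]' >/dev/null; python3 r.py
python3 -m crank '[{"travel":[0,0,0],"rotation":[0,0,0.01]},{"travel":[0,0,0],"rotation":[0,0,0.01]},{"travel":[0,0,0],"rotation":[0,0,0]},{"travel":[0,0,0],"rotation":[0,0,0]},{"travel":[0,0,0],"rotation":[0,0,0]},{"travel":[0,0,0],"rotation":[0,0,0]},{"travel":[0,0,0],"rotation":[0,0,0]},{"travel":[0,0,0],"rotation":[0,0,0]},{"travel":[0,0,0],"rotation":[0,0,0]},{"travel":[0,0,0],"rotation":[0,0,0]}]' >/dev/null; python3 r.py
python3 -m crank '[{"travel":[0,0,0],"rotation":[0,0,0.01]},{"travel":[0,0,0],"rotation":[0,0,0.01]},{"travel":[0,0,0],"rotation":[0,0,0]},{"travel":[0,0,0],"rotation":[0,0,0]},{"travel":[0,0,0],"rotation":[0,0,0]},{"travel":[0,0,0],"rotation":[0,0,0]},{"travel":[0,0,0],"rotation":[0,0,0]},{"travel":[0,0,0],"rotation":[0,0,0]},{"travel":[0,0,0],"rotation":[0,0,0]},{"travel":[0,0,0],"rotation":[0,0,0]}]' >/dev/null; python3 r.py
python3 -m crank '[{"travel":[0,0,0],"rotation":[0,0,0.01]},{"travel":[0,0,0],"rotation":[0,0,0.01]},{"travel":[0,0,0],"rotation":[0,0,0]},{"travel":[0,0,0],"rotation":[0,0,0]},{"travel":[0,0,0],"rotation":[0,0,0]},{"travel":[0,0,0],"rotation":[0,0,0]},{"travel":[0,0,0],"rotation":[0,0,0]},{"travel":[0,0,0],"rotation":[0,0,0]},{"travel":[0,0,0],"rotation":[0,0,0]},{"travel":[0,0,0],"rotation":[0,0,0]}]' >/dev/null; python3 r.py
```

```text
t23.55 yawcw 232.55 tz 0.138 [0.46   0.1339 0.0662] [-1.1 -1.9  5.8] [-0.33  0.37] j7 0.03 op 0.396
t24.55 yawcw 236.17 tz -0.003 [0.46   0.1339 0.0662] [-2.1 -1.3  6.4] [-0.38  0.37] j7 -0.02 op 0.394
t25.55 yawcw 239.77 tz 0.006 [0.46   0.1339 0.0662] [-1.7 -1.2  5.6] [-0.35  0.41] j7 -0.08 op 0.395
t26.55 yawcw 243.37 tz 0.036 [0.46   0.1338 0.0662] [-1.5 -1.2  6. ] [-0.35  0.39] j7 -0.13 op 0.393
```

```bash
python3 -m crank '[{"travel":[0,0,0],"rotation":[0,0,0.01]},{"travel":[0,0,0],"rotation":[0,0,0.01]},{"travel":[0,0,0],"rotation":[0,0,0.01]},{"travel":[0,0,0],"rotation":[0,0,0]},{"travel":[0,0,0],"rotation":[0,0,0]},{"travel":[0,0,0],"rotation":[0,0,0]},{"travel":[0,0,0],"rotation":[0,0,0]},{"travel":[0,0,0],"rotation":[0,0,0]},{"travel":[0,0,0],"rotation":[0,0,0]},{"travel":[0,0,0],"rotation":[0,0,0]}]' >/dev/null; python3 r.py
python3 -m crank '[{"travel":[0,0,0],"rotation":[0,0,0.01]},{"travel":[0,0,0],"rotation":[0,0,0.01]},{"travel":[0,0,0],"rotation":[0,0,0]},{"travel":[0,0,0],"rotation":[0,0,0]},{"travel":[0,0,0],"rotation":[0,0,0]},{"travel":[0,0,0],"rotation":[0,0,0]},{"travel":[0,0,0],"rotation":[0,0,0]},{"travel":[0,0,0],"rotation":[0,0,0]},{"travel":[0,0,0],"rotation":[0,0,0]},{"travel":[0,0,0],"rotation":[0,0,0]}]' >/dev/null; python3 r.py
python3 -m crank '[{"travel":[0,0,0],"rotation":[0,0,0.01]},{"travel":[0,0,0],"rotation":[0,0,0.01]},{"travel":[0,0,0],"rotation":[0,0,0]},{"travel":[0,0,0],"rotation":[0,0,0]},{"travel":[0,0,0],"rotation":[0,0,0]},{"travel":[0,0,0],"rotation":[0,0,0]},{"travel":[0,0,0],"rotation":[0,0,0]},{"travel":[0,0,0],"rotation":[0,0,0]},{"travel":[0,0,0],"rotation":[0,0,0]},{"travel":[0,0,0],"rotation":[0,0,0]}]' >/dev/null; python3 r.py
python3 -m crank '[{"travel":[0,0,0],"rotation":[0,0,0.01]},{"travel":[0,0,0],"rotation":[0,0,0.01]},{"travel":[0,0,0],"rotation":[0,0,0]},{"travel":[0,0,0],"rotation":[0,0,0]},{"travel":[0,0,0],"rotation":[0,0,0]},{"travel":[0,0,0],"rotation":[0,0,0]},{"travel":[0,0,0],"rotation":[0,0,0]},{"travel":[0,0,0],"rotation":[0,0,0]},{"travel":[0,0,0],"rotation":[0,0,0]},{"travel":[0,0,0],"rotation":[0,0,0]}]' >/dev/null; python3 r.py
```

```text
t27.55 yawcw 248.75 tz 0.112 [0.4599 0.1339 0.0661] [-1.4 -2.1  7.3] [-0.35  0.39] j7 -0.21 op 0.388
t28.55 yawcw 252.33 tz 0.255 [0.4598 0.1338 0.0661] [-1.3 -1.8  4.9] [-0.42  0.49] j7 -0.26 op 0.390
t29.55 yawcw 255.95 tz 0.213 [0.4598 0.1338 0.0662] [-2.3 -2.1  6. ] [-0.44  0.53] j7 -0.32 op 0.391
t30.55 yawcw 259.57 tz 0.015 [0.4598 0.1338 0.0661] [-2.1 -1.6  5.8] [-0.44  0.5 ] j7 -0.37 op 0.393
```

```bash
python3 -m crank '[{"travel":[0,0,0],"rotation":[0,0,0.01]},{"travel":[0,0,0],"rotation":[0,0,0.01]},{"travel":[0,0,0],"rotation":[0,0,0.01]},{"travel":[0,0,0],"rotation":[0,0,0.01]},{"travel":[0,0,0],"rotation":[0,0,0.01]},{"travel":[0,0,0],"rotation":[0,0,0]},{"travel":[0,0,0],"rotation":[0,0,0]},{"travel":[0,0,0],"rotation":[0,0,0]},{"travel":[0,0,0],"rotation":[0,0,0]},{"travel":[0,0,0],"rotation":[0,0,0]}]' >/dev/null; python3 r.py
python3 -m crank '[{"travel":[0,0,0],"rotation":[0,0,0.01]},{"travel":[0,0,0],"rotation":[0,0,0.01]},{"travel":[0,0,0],"rotation":[0,0,0.01]},{"travel":[0,0,0],"rotation":[0,0,0.01]},{"travel":[0,0,0],"rotation":[0,0,0.01]},{"travel":[0,0,0],"rotation":[0,0,0]},{"travel":[0,0,0],"rotation":[0,0,0]},{"travel":[0,0,0],"rotation":[0,0,0]},{"travel":[0,0,0],"rotation":[0,0,0]},{"travel":[0,0,0],"rotation":[0,0,0]}]' >/dev/null; python3 r.py
python3 -m crank '[{"travel":[0,0,0],"rotation":[0,0,0.01]},{"travel":[0,0,0],"rotation":[0,0,0.01]},{"travel":[0,0,0],"rotation":[0,0,0]},{"travel":[0,0,0],"rotation":[0,0,0]},{"travel":[0,0,0],"rotation":[0,0,0]},{"travel":[0,0,0],"rotation":[0,0,0]},{"travel":[0,0,0],"rotation":[0,0,0]},{"travel":[0,0,0],"rotation":[0,0,0]},{"travel":[0,0,0],"rotation":[0,0,0]},{"travel":[0,0,0],"rotation":[0,0,0]}]' >/dev/null; python3 r.py
python3 -m crank '[{"travel":[0,0,0],"rotation":[0,0,0.01]},{"travel":[0,0,0],"rotation":[0,0,0.01]},{"travel":[0,0,0],"rotation":[0,0,0]},{"travel":[0,0,0],"rotation":[0,0,0]},{"travel":[0,0,0],"rotation":[0,0,0]},{"travel":[0,0,0],"rotation":[0,0,0]},{"travel":[0,0,0],"rotation":[0,0,0]},{"travel":[0,0,0],"rotation":[0,0,0]},{"travel":[0,0,0],"rotation":[0,0,0]},{"travel":[0,0,0],"rotation":[0,0,0]}]' >/dev/null; python3 r.py
```

```text
t31.55 yawcw 268.57 tz -0.036 [0.4597 0.1338 0.0661] [-2.8 -2.5  6.4] [-0.37  0.55] j7 -0.51 op 0.394
t32.55 yawcw 277.53 tz 0.212 [0.4596 0.1338 0.0662] [-3.6 -2.2  7.5] [-0.46  0.62] j7 -0.64 op 0.394
t33.55 yawcw 281.15 tz 0.113 [0.4596 0.1338 0.0661] [-3.7 -1.5  6.6] [-0.44  0.64] j7 -0.69 op 0.398
t34.55 yawcw 284.77 tz -0.028 [0.4596 0.1338 0.0661] [-3.6 -1.9  6.6] [-0.41  0.63] j7 -0.75 op 0.395
```

```bash
python3 -m crank '[{"travel":[0,0,0],"rotation":[0,0,0.01]},{"travel":[0,0,0],"rotation":[0,0,0.01]},{"travel":[0,0,0],"rotation":[0,0,0.01]},{"travel":[0,0,0],"rotation":[0,0,0.01]},{"travel":[0,0,0],"rotation":[0,0,0.01]},{"travel":[0,0,0],"rotation":[0,0,0]},{"travel":[0,0,0],"rotation":[0,0,0]},{"travel":[0,0,0],"rotation":[0,0,0]},{"travel":[0,0,0],"rotation":[0,0,0]},{"travel":[0,0,0],"rotation":[0,0,0]}]' >/dev/null; python3 r.py
python3 -m crank '[{"travel":[0,0,0],"rotation":[0,0,0.01]},{"travel":[0,0,0],"rotation":[0,0,0.01]},{"travel":[0,0,0],"rotation":[0,0,0.01]},{"travel":[0,0,0],"rotation":[0,0,0.01]},{"travel":[0,0,0],"rotation":[0,0,0]},{"travel":[0,0,0],"rotation":[0,0,0]},{"travel":[0,0,0],"rotation":[0,0,0]},{"travel":[0,0,0],"rotation":[0,0,0]},{"travel":[0,0,0],"rotation":[0,0,0]},{"travel":[0,0,0],"rotation":[0,0,0]}]' >/dev/null; python3 r.py
python3 -m crank '[{"travel":[0,0,0],"rotation":[0,0,0.01]},{"travel":[0,0,0],"rotation":[0,0,0.01]},{"travel":[0,0,0],"rotation":[0,0,0]},{"travel":[0,0,0],"rotation":[0,0,0]},{"travel":[0,0,0],"rotation":[0,0,0]},{"travel":[0,0,0],"rotation":[0,0,0]},{"travel":[0,0,0],"rotation":[0,0,0]},{"travel":[0,0,0],"rotation":[0,0,0]},{"travel":[0,0,0],"rotation":[0,0,0]},{"travel":[0,0,0],"rotation":[0,0,0]}]' >/dev/null; python3 r.py
python3 -m crank '[{"travel":[0,0,0],"rotation":[0,0,0.01]},{"travel":[0,0,0],"rotation":[0,0,0.01]},{"travel":[0,0,0],"rotation":[0,0,0]},{"travel":[0,0,0],"rotation":[0,0,0]},{"travel":[0,0,0],"rotation":[0,0,0]},{"travel":[0,0,0],"rotation":[0,0,0]},{"travel":[0,0,0],"rotation":[0,0,0]},{"travel":[0,0,0],"rotation":[0,0,0]},{"travel":[0,0,0],"rotation":[0,0,0]},{"travel":[0,0,0],"rotation":[0,0,0]}]' >/dev/null; python3 r.py
```

```text
t35.55 yawcw 293.76 tz 0.030 [0.4595 0.1338 0.0661] [-3.5 -1.8  8.9] [-0.36  0.68] j7 -0.88 op 0.397
t36.55 yawcw 300.92 tz 0.175 [0.4594 0.1339 0.0661] [-2.8 -2.1  6.9] [-0.41  0.73] j7 -0.99 op 0.394
t37.55 yawcw 304.54 tz 0.087 [0.4594 0.1339 0.0661] [-3.3 -1.6  7.9] [-0.4   0.75] j7 -1.04 op 0.392
t38.55 yawcw 308.16 tz 0.022 [0.4594 0.1339 0.0661] [-3.3 -1.   8. ] [-0.39  0.76] j7 -1.09 op 0.392
```

```bash
python3 -m crank '[{"travel":[0,0,0],"rotation":[0,0,0.01]},{"travel":[0,0,0],"rotation":[0,0,0.01]},{"travel":[0,0,0],"rotation":[0,0,0.01]},{"travel":[0,0,0],"rotation":[0,0,0.01]},{"travel":[0,0,0],"rotation":[0,0,0.01]},{"travel":[0,0,0],"rotation":[0,0,0]},{"travel":[0,0,0],"rotation":[0,0,0]},{"travel":[0,0,0],"rotation":[0,0,0]},{"travel":[0,0,0],"rotation":[0,0,0]},{"travel":[0,0,0],"rotation":[0,0,0]}]' >/dev/null; python3 r.py
python3 -m crank '[{"travel":[0,0,0],"rotation":[0,0,0.01]},{"travel":[0,0,0],"rotation":[0,0,0.01]},{"travel":[0,0,0],"rotation":[0,0,0.01]},{"travel":[0,0,0],"rotation":[0,0,0.01]},{"travel":[0,0,0],"rotation":[0,0,0]},{"travel":[0,0,0],"rotation":[0,0,0]},{"travel":[0,0,0],"rotation":[0,0,0]},{"travel":[0,0,0],"rotation":[0,0,0]},{"travel":[0,0,0],"rotation":[0,0,0]},{"travel":[0,0,0],"rotation":[0,0,0]}]' >/dev/null; python3 r.py
python3 -m crank '[{"travel":[0,0,0],"rotation":[0,0,0.01]},{"travel":[0,0,0],"rotation":[0,0,0.01]},{"travel":[0,0,0],"rotation":[0,0,0]},{"travel":[0,0,0],"rotation":[0,0,0]},{"travel":[0,0,0],"rotation":[0,0,0]},{"travel":[0,0,0],"rotation":[0,0,0]},{"travel":[0,0,0],"rotation":[0,0,0]},{"travel":[0,0,0],"rotation":[0,0,0]},{"travel":[0,0,0],"rotation":[0,0,0]},{"travel":[0,0,0],"rotation":[0,0,0]}]' >/dev/null; python3 r.py
python3 -m crank '[{"travel":[0,0,0],"rotation":[0,0,0.01]},{"travel":[0,0,0],"rotation":[0,0,0.01]},{"travel":[0,0,0],"rotation":[0,0,0]},{"travel":[0,0,0],"rotation":[0,0,0]},{"travel":[0,0,0],"rotation":[0,0,0]},{"travel":[0,0,0],"rotation":[0,0,0]},{"travel":[0,0,0],"rotation":[0,0,0]},{"travel":[0,0,0],"rotation":[0,0,0]},{"travel":[0,0,0],"rotation":[0,0,0]},{"travel":[0,0,0],"rotation":[0,0,0]}]' >/dev/null; python3 r.py
```

```text
t39.55 yawcw 317.16 tz 0.014 [0.4593 0.1339 0.0661] [-3.9 -0.9  8.2] [-0.35  0.81] j7 -1.23 op 0.397
t40.55 yawcw 324.31 tz 0.246 [0.4593 0.134  0.0661] [-3.3 -1.2  8.4] [-0.34  0.86] j7 -1.33 op 0.392
t41.55 yawcw 327.92 tz 0.147 [0.4593 0.134  0.0661] [-3.9 -1.7  7.4] [-0.41  0.86] j7 -1.39 op 0.396
t42.55 yawcw 331.55 tz 0.047 [0.4592 0.134  0.0661] [-4.1 -1.2  7.9] [-0.3   0.81] j7 -1.44 op 0.393
```

```bash
python3 -m crank '[{"travel":[0,0,0],"rotation":[0,0,0.01]},{"travel":[0,0,0],"rotation":[0,0,0.01]},{"travel":[0,0,0],"rotation":[0,0,0.01]},{"travel":[0,0,0],"rotation":[0,0,0]},{"travel":[0,0,0],"rotation":[0,0,0]},{"travel":[0,0,0],"rotation":[0,0,0]},{"travel":[0,0,0],"rotation":[0,0,0]},{"travel":[0,0,0],"rotation":[0,0,0]},{"travel":[0,0,0],"rotation":[0,0,0]},{"travel":[0,0,0],"rotation":[0,0,0]}]' >/dev/null; python3 r.py
python3 -m crank '[{"travel":[0,0,0],"rotation":[0,0,0]},{"travel":[0,0,0],"rotation":[0,0,0]},{"travel":[0,0,0],"rotation":[0,0,0]},{"travel":[0,0,0],"rotation":[0,0,0]},{"travel":[0,0,0],"rotation":[0,0,0]},{"travel":[0,0,0],"rotation":[0,0,0]},{"travel":[0,0,0],"rotation":[0,0,0]},{"travel":[0,0,-0.06],"rotation":[0,0,0]},{"travel":[0,0,-0.12],"rotation":[0,0,0]},{"travel":[0,0,-0.14],"rotation":[0,0,0]}]' -1; python3 r.py
python3 -m crank '[{"travel":[0,0,-0.12],"rotation":[0,0,0]},{"travel":[0,0,-0.06],"rotation":[0,0,0]},{"travel":[0,0,0],"rotation":[0,0,0]},{"travel":[0,0,0],"rotation":[0,0,0]},{"travel":[0,0,0],"rotation":[0,0,0]},{"travel":[0,0,0],"rotation":[0,0,0]},{"travel":[0,0,0],"rotation":[0,0,0]},{"travel":[0,0,0],"rotation":[0,0,0]},{"travel":[0,0,0],"rotation":[0,0,0]},{"travel":[0,0,0],"rotation":[0,0,0]}]'
python3 - <<'E'
from plant import env
from h import *
snap(env,"wrist","w5")
a=cv2.imread("pics/w5.png")[60:320,140:420]
cv2.imwrite("pics/v5.png",cv2.resize(a,None,fx=2.3,fy=2.3,interpolation=cv2.INTER_CUBIC))
E
```

```text
t43.55 yawcw 336.95 tz 0.004 [0.4592 0.1341 0.0661] [-3.8 -1.1  7.8] [-0.28  0.88] j7 -1.52 op 0.397
time_s: 44.55
tool_pos: [0.4591, 0.1338, 0.1458]
ee_rot: [0.98, 0.2, -0.001, 0.0]
contact_force: [0.3, 0.7, 0.7]
opening: 0.996
gripper_force: 0.0
t44.55 yawcw 336.96 tz -0.000 [0.4591 0.1338 0.1458] [0.3 0.7 0.7] [ 0.   -0.03] j7 -1.53 op 0.996
time_s: 45.55
tool_pos: [0.46, 0.1341, 0.1907]
ee_rot: [0.98, 0.2, -0.0, 0.0]
contact_force: [0.2, 0.0, -0.5]
opening: 0.998
gripper_force: 0.0
```

View pics/v5.png

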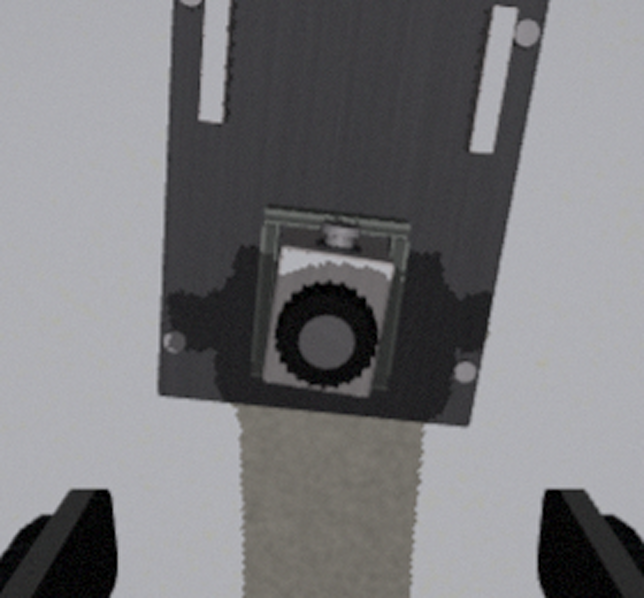

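The block is still seated between the holder walls. Its front edge, (283,247)–(393,263), is within about 2 degrees of the jig, the pin points along the guides, and the gripper is clear.

```bash
python3 -c "
from plant import env
print(env.job_done())"
```

```text
the job is handed in; nothing more can be done
None
```

The stop block is seated in the larger jig with its pin along the guides (about 2° clockwise within the holder's play), the knob was turned clockwise exactly five clicks counted by torque, and the job was handed in at about 46 s; no verdict was returned, and I did not measure the pin's travel or re-check the other things on the bench.

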